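# Peel the top sample tray off a stuck stack and show it over the light panel

## Task

The clean sample trays have stuck together in their nested stack. Pinch the rim of the top tray at any one corner and peel it up corner first, tilting the tray so that the opposite corner comes away last and the trays below stay standing where they are. Then hold it level, open side up, about a hand's breadth above the middle of the light panel without touching it, and finish while still holding it there.

Things in the scene. Friction and masses are not known exactly. Their poses are not given: they have to be found in the camera images.
- tray_mid (a point): centre (half-way up) of the top tray of the stack: a loose open tray of stiff milky plastic, 210 mm long (its x) by 150 wide (its y) by 45 high, 125 g, open side up (its z). Each corner is cut off at 45 degrees (30 mm legs), leaving a straight 42 mm piece. All round runs a rim band 10 mm wide and 18 mm high with upright faces, to pinch across; below it the wall steps and slopes inward
- tray: the top tray itself, origin under its floor's centre (22.5 mm below tray_mid), same axes. Its rim band stands flat on the band of the tray below: only the uppermost 18 mm seen at the side belong to it, and fingers reaching deeper pinch the next tray too. Walls have 2.5 mm of play in the nest and are free of it once raised 27 mm
- corner0 (a point): top tray's +x+y corner (diagonal from corner2): point on the rim's upper face, mid-width and mid-length of the straight 42 mm piece there. That piece faces the tray's +x+y direction at 45 degrees: pinch across it along that line. Site axes as the tray's
- corner1 (a point): top tray's -x+y corner (diagonal from corner3): point on the rim's upper face, mid-width and mid-length of the straight 42 mm piece there. That piece faces the tray's -x+y direction at 45 degrees: pinch across it along that line. Site axes as the tray's
- corner2 (a point): top tray's -x-y corner (diagonal from corner0): point on the rim's upper face, mid-width and mid-length of the straight 42 mm piece there. That piece faces the tray's -x-y direction at 45 degrees: pinch across it along that line. Site axes as the tray's
- corner3 (a point): top tray's +x-y corner (diagonal from corner1): point on the rim's upper face, mid-width and mid-length of the straight 42 mm piece there. That piece faces the tray's +x-y direction at 45 degrees: pinch across it along that line. Site axes as the tray's
- stack_mid (a point): centre (half-way up) of the five like trays under the top one, nested and firmly stuck together as one loose piece, 117 mm high, 0.65 kg, standing on the bench; axes as the top tray's. Its rim face is 58.5 mm above this point, the seated top tray's rim face 76.5 mm above it
- stack: the same five trays, origin on the bench under their centre. In each corner a springy tongue in their rim presses on a rib of the top tray and holds it, by friction, with about 1 N until that corner has risen 6 mm; pulled level all four hold at once, tilted up about the opposite corner they let go one by one. The stack is not held down, only its weight keeps it
- panel_top (a point): centre of the upper face of the light panel: a flat lit box with an aluminium edge, 240 mm (x) by 320 mm (y), upper face 22 mm above the bench, fixed
- panel: the light panel: origin on the bench under its centre
- beaker_mid (a point): centre of a glass beaker, 72 mm across, 95 mm high, loose bystander to leave alone
- bottle_mid (a point): centre of a brown glass bottle, 72 mm across, 165 mm high, loose bystander to leave alone
- jar_mid (a point): centre of a low jar with lid, 66 mm across, 75 mm high, loose bystander to leave alone
There are look-alikes about, which are no part of the job. What is shaped like the tray but blue or purple is not meant.

How it is judged:
By the outcome, as a careful person would: the job done as asked, in the order asked, and still so for the second after the job is handed in, while the arm keeps its last pose, push and grip.
It also fails if it takes over 48 s, if anything falls off the work surface, if the arm or the gripper's body presses on something with over 40 N, if the wrist force passes 120 N, or if a joint passes its speed limit or range.

## Robot

A 7-joint arm with a two-finger parallel gripper is mounted at the origin on the work surface. World frame = base frame: x ahead of the robot, y to its left, z up, the work surface at z = 0. Lengths are in m, angles in rad, forces in N, time in s.
With the tool pointing down it reaches from about 0.425 to 0.975 m from the base axis. Payload 16.7 kg.
Tool frame: the origin (TCP) lies on the centre line of the jaws, within the pads' length; the fingertips stand 25 mm ahead of it and the grasp point (between the pads) lies 6 mm ahead of it (tip_extent is the distance from the TCP to the fingertips, in m); z points along the fingers, y is the direction in which the jaws open and shut (so a half turn about z gives the same grasp; the last joint's range is limited). The gripper opens to 85 mm and grips with 20 to 120 N. Pads are 22 mm wide; open, the fingers measure 114 mm over their backs; the gripper's body (76 mm by 85 mm) begins 54 mm behind the grasp point. The pads swing forward as they close: fully open they stand 13 mm farther back than shut.
Start: joints at [-1.323, 0.426, 0.074, 1.606, -0.034, 1.111, -0.067], TCP at [0.261, 0.622, 0.256] pointing down, gripper open.
Joint ranges: [-2.85, 2.85], [-0.5, 2.14], [-1.23, 1.37], [0.21, 2.46], [-1.02, 4.16], [0.16, 2.05], [-2.73, 2.73]. Speed limits (rad/s): [1.89, 1.89, 2.39, 2.39, 3.01, 3.01, 3.01].

## Interface

Orientations are given as a unit quaternion [w, x, y, z].
In Python, from bench import * gives the robot as it stands.
- The arm moves only by the tool jog_arm, never from a script. Its arguments are lists of equal length, an entry for each row: "travel": the shift along the tool's x, y, z in cm, a list of three; "angular": the turn, a rotation vector about the tool's x, y, z in rad, a list of three; "grip": the opening, from 0 (shut) to 1 (fully open). A call has 1 to 8 rows; each row shifts and turns the commanded pose from where the row before left it, along the tool's axes as they then stand; what a row does not reach is not made up. A row lasts 1/12 s, in which the tool goes at most 41.7 mm and 7.16 degrees, less where a joint would pass 70% of its speed; a pose out of reach is approached as far as the arm can. A call with a gripper value outside its range is refused whole. The fingers move at their own pace and stop on an object; "squeeze" is the grip in N (left out, the last holds). Time passes only in rows, so rows that do not move let the fingers close. It gives the time, the measured TCP pose, the force and the opening at its end, in the units of the state.
- get_state(): the state, without advancing time (a new reading comes with each control period).
- capture(name): name is "scene" or "top"; returns (picture, depth): 480x640x3 uint8, red, green, blue; 480x640 float32, m along the optical axis (not along the pixel's ray), 0 where there is no reading.
- calibration(name): a dict with "intrinsics" (3x3 intrinsics, pixels), "distortion" ([k1, k2, p1, p2, k3] as OpenCV has them; the pictures are not rectified), "cam_to_world" (4x4, takes a point from camera to world coordinates). Camera axes: x right, y down, z forward; pixel columns grow to the right and rows downward; lengths in m; the calibration is good to about 2 mm. A picture is of the moment at which its call begins. calibration takes no time and is no camera call.
- hand_in(): hands the job in, once; it reports no verdict.
The state is a dict: "time": time; "joint_positions": joint angles; "qvel": joint speeds; "effort": joint torques, N m; "ee_pos": TCP position; "tcp_rot": TCP orientation; "force": force on the tool from outside, world axes, zero at the start; "wrist_torque": the same for the moment, N m; "finger_gap": finger opening in m.
Only numpy, scipy, OpenCV 4.12 (cv2) and the standard library are available. Lean on these libraries where they do the work, as an engineer would, in place of code of your own. Each camera call takes 0.05 s, during which the arm holds its last target.

## Working session

There is one attempt and no reset: what is moved stays moved. The work goes in short steps, Python scripts to look and compute and a tool call to move; the robot and the scene stay as the last step left them, time stands still between calls to the robot, and variables do not carry over. Pictures are saved under pics/ and viewed, and the job is handed in when it is done.

Besides the shell and the picture viewer there is one more tool, called after "Request:" as name(argument=value, ...) on one line, values as JSON. jog_arm: Moves the arm, as the interface text tells. Its arguments: {"type":"object","properties":{"travel":{"type":"array"},"angular":{"type":"array"},"grip":{"type":"array"},"squeeze":{"type":"number"}},"required":["travel","angular","grip"]}

```bash
ls; mkdir -p pics; python3 - <<'E'
from bench import *
import cv2,numpy as np
s=get_state();print(s)
for n in("scene","top"):
    p,d=capture(n);cv2.imwrite(f"pics/{n}0.png",p[:,:,::-1]);np.save(f"pics/{n}0.npy",d)
    print(n,calibration(n))
E
```

```text
pics
{'time': 0.0, 'joint_positions': array([-1.32248311,  0.42672881,  0.07385042,  1.60660017, -0.03413797,
        1.1107946 , -0.06709465]), 'qvel': array([-6.41231808e-04,  1.73699405e-03, -7.69435207e-04,  6.98608572e-04,
       -1.78461934e-03, -9.33770628e-05, -6.87954662e-04]), 'effort': array([ 3.31208263e-03, -9.49810982e+01,  3.76245350e+00, -4.63511753e+01,
        1.93658809e-02,  1.02569541e-02, -5.12211943e-05]), 'ee_pos': array([0.26136745, 0.62194145, 0.2556157 ]), 'tcp_rot': array([-9.62684804e-05,  1.97618439e-01,  9.80278811e-01, -6.28554590e-04]), 'force': array([ 0.04688175, -0.0395337 , -0.07549727]), 'wrist_torque': array([-0.00021483,  0.01105961,  0.0107341 ]), 'finger_gap': 0.08551414543773633}
scene {'intrinsics': array([[576.74026981,   0.        , 329.6843171 ],
       [  0.        , 576.74026981, 245.43121479],
       [  0.        ,   0.        ,   1.        ]]), 'distortion': array([-0.06175223,  0.        ,  0.        ,  0.        ,  0.        ]), 'cam_to_world': array([[ 0.1764015 ,  0.74245106, -0.64625764,  1.27751502],
       [ 0.98413451, -0.14571813,  0.10122004, -0.14155041],
       [-0.01902053, -0.65385981, -0.7563766 ,  1.04565712],
       [ 0.        ,  0.        ,  0.        ,  1.        ]])}
top {'intrinsics': array([[446.48406852,   0.        , 321.98361918],
       [  0.        , 446.48406852, 239.15316561],
       [  0.        ,   0.        ,   1.        ]]), 'distortion': array([0.02309357, 0.        , 0.        , 0.        , 0.        ]), 'cam_to_world': array([[-0.00714258, -0.99879141,  0.04862828,  0.41209733],
       [-0.99996969,  0.00698335, -0.00344353,  0.02071477],
       [ 0.00309978, -0.0486514 , -0.99881101,  1.22411962],
       [ 0.        ,  0.        ,  0.        ,  1.        ]])}
```

View pics/scene0.png

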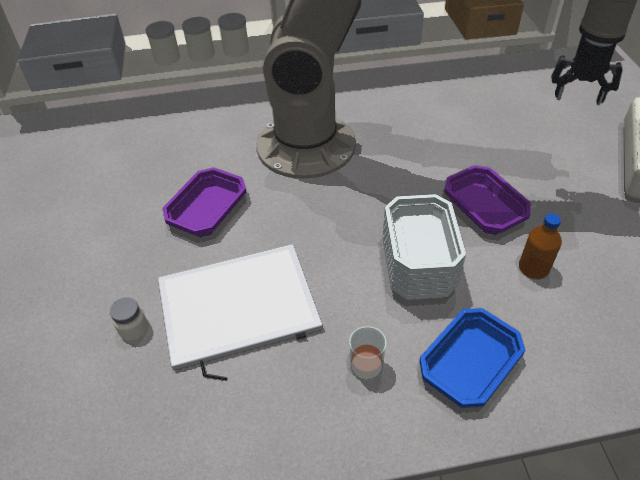

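View pics/top0.png

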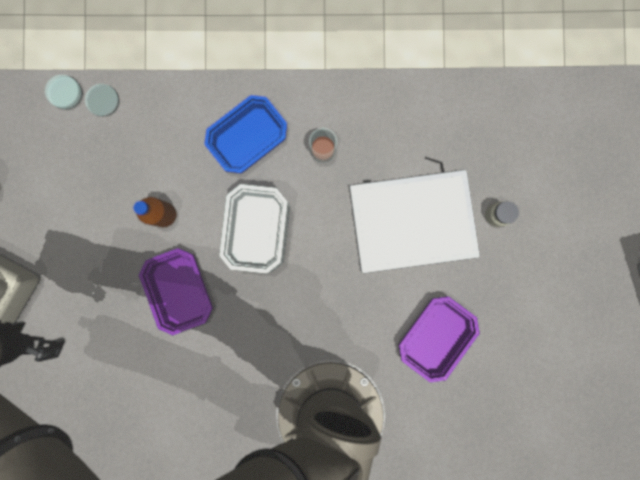

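Scene view: the white stack is at about (424,245), the panel at (240,305), the beaker at (367,353), the bottle at (540,248) and the jar at (128,320). Top view: the stack is at (254,228) and the panel at (415,220). Next I measure the rim and panel by depth.

```bash
cat > h.py <<'E'
import numpy as np,cv2
from bench import *
def cloud(n,d):
    c=calibration(n);K=c["intrinsics"];D=c["distortion"];T=c["cam_to_world"]
    v,u=np.mgrid[0:480,0:640]
    p=cv2.undistortPoints(np.stack([u,v],-1).reshape(-1,1,2).astype(float),K,D).reshape(480,640,2)
    P=np.dstack([p[...,0]*d,p[...,1]*d,d])
    W=P@T[:3,:3].T+T[:3,3]; W[d<=0]=np.nan
    return W
def proj(n,X):
    c=calibration(n);T=np.linalg.inv(c["cam_to_world"])
    X=np.asarray(X,float).reshape(-1,3)
    return cv2.projectPoints(X,cv2.Rodrigues(T[:3,:3])[0],T[:3,3],c["intrinsics"],c["distortion"])[0].reshape(-1,2)
E
python3 - <<'E'
from h import *
for n,(a,b,c,d_) in (("top",(170,285,205,305)),("scene",(185,310,370,475))):
    d=np.load(f"pics/{n}0.npy");W=cloud(n,d);w=W[a:b,c:d_].reshape(-1,3)
    h,e=np.histogram(w[:,2],bins=np.arange(-.01,.17,.01));print(n,h)
    m=(w[:,2]>.125)&(w[:,2]<.15);q=w[m]
    print(np.median(q,0),q[:,2].std(),cv2.minAreaRect((q[:,:2]*1000).astype(np.float32)))
    im=cv2.imread(f"pics/{n}0.png")[a:b,c:d_];cv2.imwrite(f"pics/{n}_c0.png",cv2.resize(im,None,fx=5,fy=4.8,interpolation=cv2.INTER_CUBIC))
d=np.load("pics/top0.npy");W=cloud("top",d)
w=W[150:290,330:500].reshape(-1,3);m=(w[:,2]>.015)&(w[:,2]<.03);q=w[m]
im=cv2.imread("pics/top0.png")[150:290,330:500];g=(im.min(2)>180).reshape(-1)
print("panel",len(q),q[:,2].mean(),cv2.minAreaRect((q[:,:2]*1000).astype(np.float32)),cv2.minAreaRect((w[g&m][:,:2]*1000).astype(np.float32)))
for nm,(u,v) in dict(beaker=(322,144),bottle=(150,210),jar=(506,212),blue=(246,134),purp=(176,291)).items():
    print(nm,W[v,u])
E
```

```text
top [3233 2997    0    3   32   74   21   21   27  588 2355  308  488  257
 1047    4    0]
[0.49165747 0.1903612  0.13451669] 0.002619025944805265 ((492.550048828125, 186.33828735351562), (150.35511779785156, 210.02980041503906), 83.43147277832031)
scene [2642 2777   33   50  297  410  241  217  247  642 2436  550  756  558
 1213    3    0]
[0.51004829 0.18498795 0.13399672] 0.0032476837414573243 ((492.6044921875, 185.43984985351562), (151.68174743652344, 217.3116912841797), 83.24564361572266)
panel 10551 0.022481018839359063 ((566.2724609375, -234.9490203857422), (335.5149230957031, 419.87255859375), 7.478806972503662) ((518.3225708007812, -233.31439208984375), (238.9625701904297, 319.616455078125), 7.312431335449219)
beaker [0.72652138 0.01473726 0.03454536]
bottle [0.53921731 0.43579602 0.13509187]
jar [ 0.5347281  -0.45777215  0.07562367]
blue [0.76275727 0.22371017 0.0069738 ]
purp [0.33342231 0.41395699 0.00158541]
```

Request:
jog_arm(travel=[[-2.8, -1.46, 0], [-2.8, -1.46, 0], [-2.8, -1.46, 0], [-2.8, -1.46, 0], [-2.8, -1.46, 0], [-2.8, -1.46, 0], [-2.8, -1.46, 0], [-2.8, -1.46, 0]], angular=[[0, 0, 0], [0, 0, 0], [0, 0, 0], [0, 0, 0], [0, 0, 0], [0, 0, 0], [0, 0, 0], [0, 0, 0]], grip=[0.4, 0.4, 0.4, 0.4, 0.4, 0.4, 0.4, 0.4], squeeze=60)

```text
time: 0.77
ee_pos: [0.4234, 0.4263, 0.2561]
tcp_rot: [-0.0, 0.198, 0.98, -0.0]
force: [1.8, 1.1, 0.1]
finger_gap: 0.0343
```

Request:
jog_arm(travel=[[-2.8, -1.46, 0], [-2.8, -1.46, 0], [-2.8, -1.46, 0], [-2.8, -1.46, 0], [-2.8, -1.46, 0], [-2.8, -1.46, 0], [-2.8, -1.46, 0], [-2.8, -1.46, 0]], angular=[[0, 0, 0], [0, 0, 0], [0, 0, 0], [0, 0, 0], [0, 0, 0], [0, 0, 0], [0, 0, 0], [0, 0, 0]], grip=[0.4, 0.4, 0.4, 0.4, 0.4, 0.4, 0.4, 0.4])

```text
time: 1.43
ee_pos: [0.5846, 0.232, 0.2561]
tcp_rot: [-0.0, 0.198, 0.98, -0.0]
force: [1.0, 0.4, 0.6]
finger_gap: 0.0344
```

Request:
jog_arm(travel=[[0, 0, 0], [0, 0, 0], [0, 0, 0], [0, 0, 0], [0, 0, 0], [0, 0, 0], [0, 0, 0]], angular=[[0, 0, 0.1], [0, 0, 0.1], [0, 0, 0.1], [0, 0, 0.1], [0, 0, 0.1], [0, 0, 0], [0, 0, 0]], grip=[0.12, 0.12, 0.12, 0.12, 0.12, 0.12, 0.12])

```text
time: 2.02
ee_pos: [0.5838, 0.2334, 0.256]
tcp_rot: [-0.0, 0.432, 0.902, -0.0]
force: [0.0, 0.6, 0.5]
finger_gap: 0.0101
```

```bash
python3 - <<'E'
from h import *
s=get_state();print(s["ee_pos"],s["tcp_rot"])
p,d=capture("scene");im=p[:,:,::-1].copy()
W=cloud("scene",d);c=s["ee_pos"]
m=(np.hypot(W[...,0]-c[0],W[...,1]-c[1])<.05)&(W[...,2]>.17)&(W[...,2]<.45)
print("tip z",np.sort(W[m][:,2])[:40].round(4))
# model
C=np.array([.4926,.1863]);a=np.radians(-6.57);R=np.array([[np.cos(a),-np.sin(a)],[np.sin(a),np.cos(a)]])
oc=np.array([[105,45],[75,75],[-75,75],[-105,45],[-105,-45],[-75,-75],[75,-75],[105,-45]])/1000
w=np.c_[oc@R.T+C,np.full(8,.135)]
cv2.polylines(im,[np.round(proj("scene",w)).astype(int)],True,(0,0,255),1)
c0=np.r_[R@[.0865,.0565]+C,.135];c2=np.r_[R@[-.0865,-.0565]+C,.135];print(c0,c2)
for X in(c0,c): 
  u=proj("scene",X)[0];print(u);cv2.circle(im,tuple(int(round(k)) for k in u),2,(0,255,0),-1)
cv2.imwrite("pics/s1.png",cv2.resize(im[60:320,340:560],None,fx=2.3,fy=2.3,interpolation=cv2.INTER_CUBIC))
E
```

```text
[0.58381268 0.23342887 0.25603887] [-8.69927479e-05  4.32497287e-01  9.01635188e-01 -2.77525164e-04]
tip z [0.2315 0.2316 0.2333 0.2345 0.2345 0.2346 0.2346 0.2349 0.2356 0.2364
 0.2367 0.2367 0.2367 0.2369 0.2372 0.2374 0.2374 0.2376 0.2376 0.2379
 0.2382 0.2382 0.2384 0.2384 0.2384 0.2385 0.2386 0.2386 0.2391 0.2391
 0.2394 0.2394 0.2397 0.2401 0.2402 0.2404 0.2406 0.2406 0.2409 0.2409]
[0.5849965  0.23253188 0.135     ] [0.4002035  0.14006812 0.135     ]
[458.60797684 258.53887101]
[468.44989738 217.12347018]
```

View pics/s1.png

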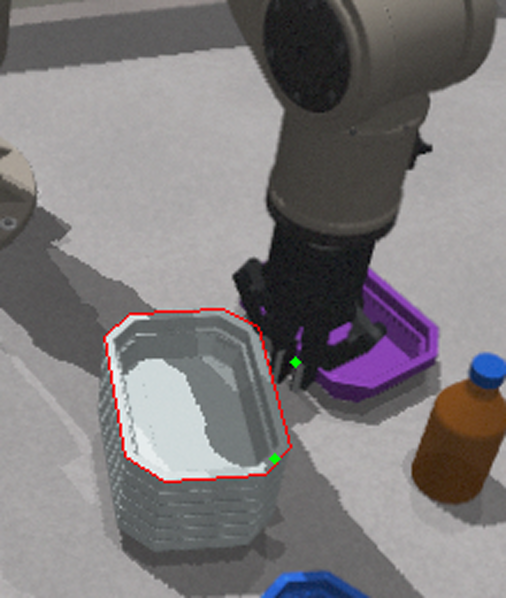

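The red outline fits the rim and the tips are 25 mm ahead of the TCP. Descending so the tips reach 14 mm into the band.

Request:
jog_arm(travel=[[-0.14, 0, 1.0], [0, 0, 2.0], [0, 0, 2.0], [0, 0, 2.0], [0, 0, 2.0], [0, 0, 1.0], [0, 0, 0.5], [0, 0, 0.45]], angular=[[0, 0, 0], [0, 0, 0], [0, 0, 0], [0, 0, 0], [0, 0, 0], [0, 0, 0], [0, 0, 0], [0, 0, 0]], grip=[0.45, 0.45, 0.45, 0.45, 0.45, 0.45, 0.45, 0.45])

```text
time: 2.73
ee_pos: [0.5849, 0.232, 0.1464]
tcp_rot: [-0.0, 0.434, 0.901, -0.0]
force: [-0.1, -0.0, 1.6]
finger_gap: 0.0386
```

Request:
jog_arm(travel=[[0, 0, 0], [0, 0, 0]], angular=[[0, 0, 0], [0, 0, 0]], grip=[0.4, 0.4])

```text
time: 2.9
ee_pos: [0.5852, 0.2323, 0.1474]
tcp_rot: [0.0, 0.434, 0.901, 0.0]
force: [0.2, 0.0, -0.0]
finger_gap: 0.034
```

```bash
python3 - <<'E'
from h import *
s=get_state();print(s["ee_pos"],s["tcp_rot"],s["force"])
p,d=capture("scene");im=p[:,:,::-1].copy()
cv2.imwrite("pics/s2.png",cv2.resize(im[160:310,370:530],None,fx=4,fy=4,interpolation=cv2.INTER_CUBIC))
p,d=capture("top");im=p[:,:,::-1].copy()
cv2.imwrite("pics/t2.png",cv2.resize(im[160:290,190:320],None,fx=4,fy=4,interpolation=cv2.INTER_CUBIC))
E
```

```text
[0.58523236 0.23230716 0.14743761] [2.28642546e-04 4.33916445e-01 9.00953025e-01 3.36279561e-04] [ 0.20832904  0.00421997 -0.006367  ]
```

View pics/s2.png

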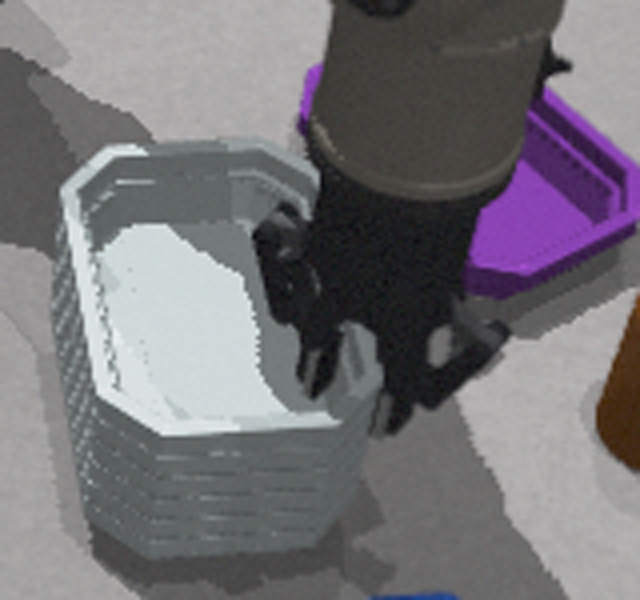

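View pics/t2.png

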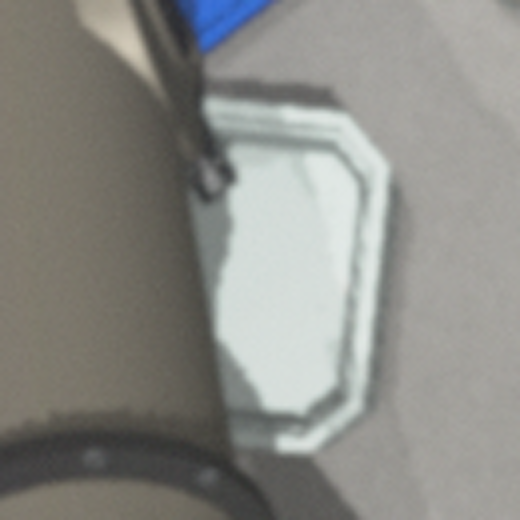

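Fingers straddle the corner piece, one inside and one outside (crop around (315,370) and (395,420)). Lower by 1 mm and close.

Request:
jog_arm(travel=[[0, 0, 0.1], [0, 0, 0], [0, 0, 0], [0, 0, 0], [0, 0, 0], [0, 0, 0], [0, 0, 0], [0, 0, 0]], angular=[[0, 0, 0], [0, 0, 0], [0, 0, 0], [0, 0, 0], [0, 0, 0], [0, 0, 0], [0, 0, 0], [0, 0, 0]], grip=[0.4, 0.3, 0.2, 0.1, 0.05, 0.05, 0.05, 0.05], squeeze=80)

```text
time: 3.67
ee_pos: [0.5851, 0.2324, 0.1463]
tcp_rot: [0.0, 0.434, 0.901, 0.0]
force: [-1.6, 0.1, 5.3]
finger_gap: 0.0079
```

```bash
python3 - <<'E'
from h import *
s=get_state();print(s["ee_pos"],s["tcp_rot"],s["force"],s["wrist_torque"],s["finger_gap"])
from scipy.spatial.transform import Rotation as R
q=s["tcp_rot"];M=R.from_quat([q[1],q[2],q[3],q[0]]).as_matrix();print(M.round(4))
# pivot: far outer corner, below band z=.117; distance along tool y
C=np.array([.4926,.1863]);dvec=M[:2,1];
print((np.r_[C,.0]-s["ee_pos"])@M)
E
```

```text
[0.58506211 0.23241538 0.14627268] [1.16553980e-04 4.33999988e-01 9.00912816e-01 3.07140163e-04] [-1.63647692  0.07294431  5.32719814] [0.0548479  0.31583124 0.01795335] 0.007894146856315657
[[-6.233e-01  7.820e-01  5.000e-04]
 [ 7.820e-01  6.233e-01  5.000e-04]
 [ 1.000e-04  7.000e-04 -1.000e+00]]
[ 0.02156037 -0.10114356  0.14620772]
```

Request:
jog_arm(travel=[[0, -0.03, -0.2], [0, -0.03, -0.2], [0, -0.03, -0.2], [0, -0.03, -0.2], [0, -0.03, -0.2], [0, -0.03, -0.2], [0, 0, 0], [0, 0, 0]], angular=[[-0.01, 0, 0], [-0.01, 0, 0], [-0.01, 0, 0], [-0.01, 0, 0], [-0.01, 0, 0], [-0.01, 0, 0], [0, 0, 0], [0, 0, 0]], grip=[0.05, 0.05, 0.05, 0.05, 0.05, 0.05, 0.05, 0.05])

```text
time: 4.33
ee_pos: [0.5834, 0.2308, 0.1581]
tcp_rot: [0.013, 0.434, 0.9, 0.027]
force: [2.1, 0.3, 0.3]
finger_gap: 0.0075
```

```bash
cat > look.py <<'E'
import sys
from h import *
k=sys.argv[1]
s=get_state();print(s["time"],s["ee_pos"],s["tcp_rot"],s["force"],s["wrist_torque"],s["finger_gap"])
p,d=capture("scene");im=p[:,:,::-1].copy();np.save(f"pics/s{k}.npy",d);cv2.imwrite(f"pics/s{k}.png",im)
cv2.imwrite(f"pics/sc{k}.png",cv2.resize(im[160:310,370:530],None,fx=4,fy=4,interpolation=cv2.INTER_CUBIC))
E
python3 look.py 3
```

```text
4.3333 [0.58338008 0.23082097 0.15812887] [0.0132266  0.43386951 0.90046514 0.02729173] [2.07183075 0.28339735 0.28378239] [ 0.05638961 -0.34040284  0.01740313] 0.007460826206926668
```

View pics/sc3.png

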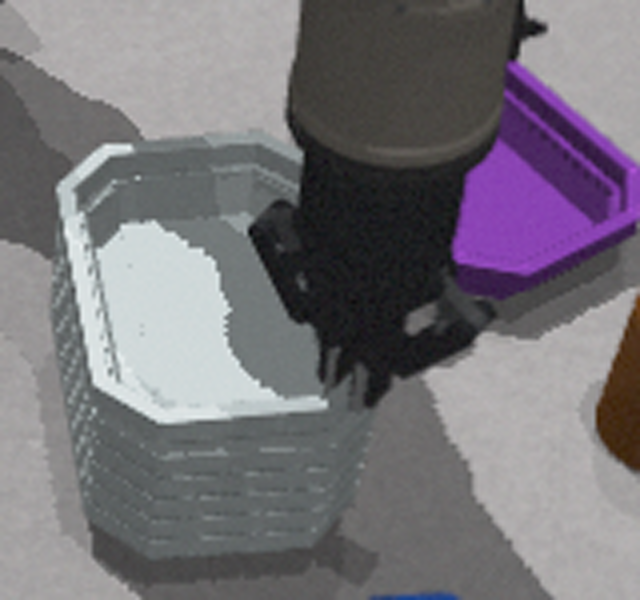

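The corner is up about 12 mm and the stack has not moved. Continue the peel.

Request:
jog_arm(travel=[[0, -0.03, -0.2], [0, -0.03, -0.2], [0, -0.03, -0.2], [0, -0.03, -0.2], [0, -0.03, -0.2], [0, -0.03, -0.2], [0, -0.03, -0.2], [0, 0, 0]], angular=[[-0.01, 0, 0], [-0.01, 0, 0], [-0.01, 0, 0], [-0.01, 0, 0], [-0.01, 0, 0], [-0.01, 0, 0], [-0.01, 0, 0], [0, 0, 0]], grip=[0.05, 0.05, 0.05, 0.05, 0.05, 0.05, 0.05, 0.05])

```text
time: 5.05
ee_pos: [0.5805, 0.2286, 0.172]
tcp_rot: [0.028, 0.433, 0.899, 0.059]
force: [2.4, 0.9, 0.2]
finger_gap: 0.0078
```

```bash
python3 look.py 4
```

```text
5.05 [0.58050073 0.22858963 0.17200308] [0.02843931 0.43321683 0.89890052 0.05909518] [2.44762181 0.86536436 0.23239025] [ 0.16197234 -0.32292244  0.00574828] 0.007845539395707967
```

View pics/sc4.png

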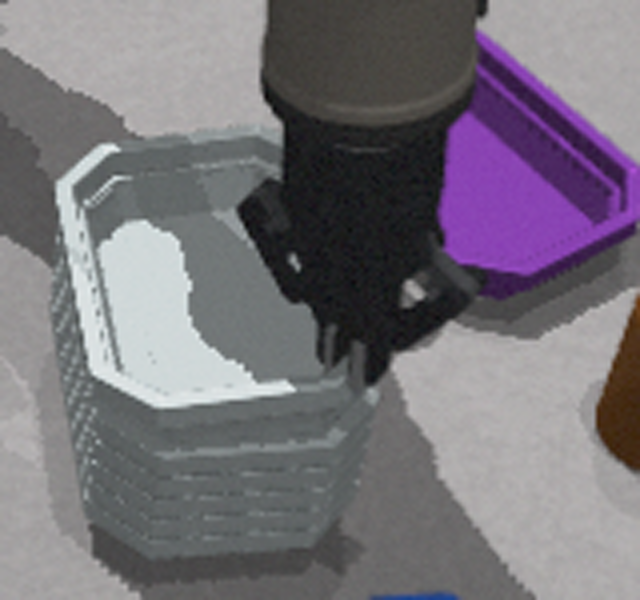

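Request:
jog_arm(travel=[[0, 0.08, -0.2], [0, 0.08, -0.2], [0, 0.03, -0.2], [0, 0.03, -0.2], [0, 0, 0]], angular=[[0, 0, 0], [0, 0, 0], [0, 0, 0], [0, 0, 0], [0, 0, 0]], grip=[0.05, 0.05, 0.05, 0.05, 0.05])

```text
time: 5.52
ee_pos: [0.5815, 0.2295, 0.18]
tcp_rot: [0.028, 0.433, 0.899, 0.058]
force: [-0.1, 0.6, -1.0]
finger_gap: 0.0078
```

```bash
python3 look.py 5
```

```text
5.5167 [0.58148442 0.22951108 0.17997341] [0.02814732 0.43307254 0.89902225 0.05843716] [-0.09398645  0.58378481 -0.9993116 ] [-0.06635087  0.04226223 -0.03037309] 0.007751257283529168
```

View pics/sc5.png

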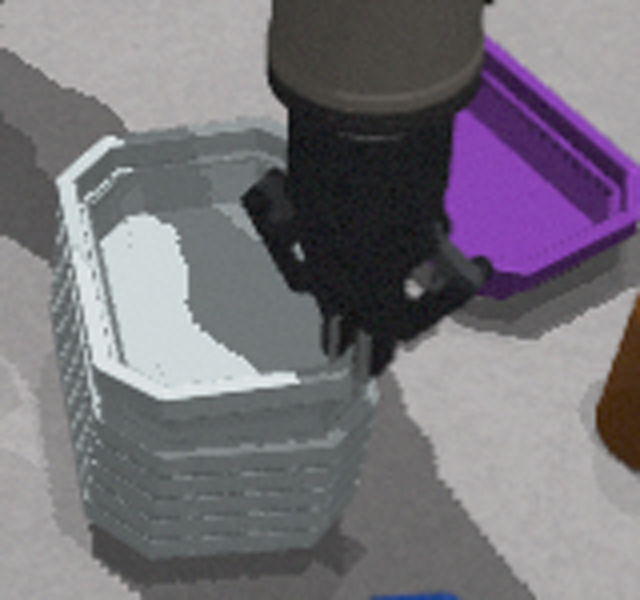

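Lateral force is gone, and the wrist carries about 1 N, which is the tray's weight. Lift straight up.

Request:
jog_arm(travel=[[0, 0.05, -0.4], [0, 0.07, -0.5], [0, 0.08, -0.6], [0, 0.12, -0.9], [0, 0.12, -0.9], [0, 0.12, -0.9], [0, 0.12, -0.9], [0, 0.12, -0.9]], angular=[[0, 0, 0], [0, 0, 0], [0, 0, 0], [0, 0, 0], [0, 0, 0], [0, 0, 0], [0, 0, 0], [0, 0, 0]], grip=[0.05, 0.05, 0.05, 0.05, 0.05, 0.05, 0.05, 0.05])

```text
time: 6.23
ee_pos: [0.5817, 0.2297, 0.2415]
tcp_rot: [0.028, 0.433, 0.899, 0.059]
force: [-0.0, -0.2, -1.5]
finger_gap: 0.0079
```

```bash
python3 look.py 6
```

```text
6.2333 [0.58169283 0.22967891 0.24151366] [0.0282958  0.43309559 0.89898773 0.05872492] [-0.01028832 -0.2267638  -1.46109188] [-0.10945836  0.09957497  0.03657842] 0.007948470379884928
```

View pics/s6.png

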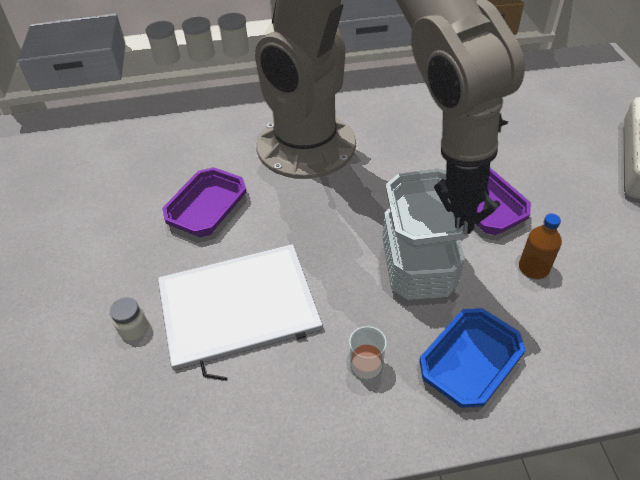

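Request:
jog_arm(travel=[[0, 0.08, -0.8], [0, 0.06, -0.8], [0, 0.03, -0.8], [0, 0, -0.6], [0, 0, 0], [0, 0, 0]], angular=[[0.0325, 0, 0], [0.0325, 0, 0], [0.0325, 0, 0], [0.0325, 0, 0], [0, 0, 0], [0, 0, 0]], grip=[0.05, 0.05, 0.05, 0.05, 0.05, 0.05])

```text
time: 6.78
ee_pos: [0.5812, 0.2294, 0.2702]
tcp_rot: [0.0, 0.434, 0.901, 0.0]
force: [-0.1, 0.5, -2.1]
finger_gap: 0.0077
```

Request:
jog_arm(travel=[[-0.6, -0.44, 0], [-1.2, -0.88, 0], [-1.8, -1.32, 0], [-2.4, -1.76, 0], [-2.4, -1.76, 0], [-2.4, -1.76, 0], [-2.4, -1.76, 0], [-2.4, -1.76, 0]], angular=[[0, 0, 0], [0, 0, 0], [0, 0, 0], [0, 0, 0], [0, 0, 0], [0, 0, 0], [0, 0, 0], [0, 0, 0]], grip=[0.05, 0.05, 0.05, 0.05, 0.05, 0.05, 0.05, 0.05])

```text
time: 7.45
ee_pos: [0.5879, 0.0326, 0.2702]
tcp_rot: [0.0, 0.435, 0.901, 0.0]
force: [-0.2, -0.2, -0.3]
finger_gap: 0.0077
```

Request:
jog_arm(travel=[[-2.4, -1.76, 0], [-2.4, -1.76, 0], [-2.4, -1.76, 0], [-2.4, -1.76, 0], [-2.4, -1.76, 0], [-1.9, -1.4, 0], [-1.4, -1.04, 0], [-0.7, -0.52, 0]], angular=[[0, 0, 0], [0, 0, 0], [0, 0, 0], [0, 0, 0], [0, 0, 0], [0, 0, 0], [0, 0, 0], [0, 0, 0]], grip=[0.05, 0.05, 0.05, 0.05, 0.05, 0.05, 0.05, 0.05])

```text
time: 8.12
ee_pos: [0.5949, -0.167, 0.2703]
tcp_rot: [0.0, 0.436, 0.9, -0.0]
force: [-0.5, 0.0, -1.2]
finger_gap: 0.0072
```

Request:
jog_arm(travel=[[0, 0, 0], [0, 0, 0], [0, 0, 0], [0, 0, 0], [0, 0, 0], [0, 0, 0], [0, 0, 0], [0, 0, 0]], angular=[[0, 0, -0.04], [0, 0, -0.05], [0, 0, -0.05], [0, 0, -0.05], [0, 0, -0.05], [0, 0, 0], [0, 0, 0], [0, 0, 0]], grip=[0.05, 0.05, 0.05, 0.05, 0.05, 0.05, 0.05, 0.05])

```text
time: 8.78
ee_pos: [0.5962, -0.1627, 0.2703]
tcp_rot: [-0.0, 0.324, 0.946, 0.0]
force: [0.5, 0.2, -1.1]
finger_gap: 0.0074
```

```bash
python3 look.py 7; python3 - <<'E'
from h import *
p,d=capture("top");cv2.imwrite("pics/t7.png",p[:,:,::-1]);np.save("pics/t7.npy",d)
E
```

```text
8.7833 [ 0.59617014 -0.16271718  0.27029443] [-2.42129685e-05  3.23959093e-01  9.46071085e-01  8.23304421e-05] [ 0.50491399  0.15848202 -1.13805947] [ 0.0461659  -0.11261174 -0.01672045] 0.007354372085317796
```

View pics/s7.png

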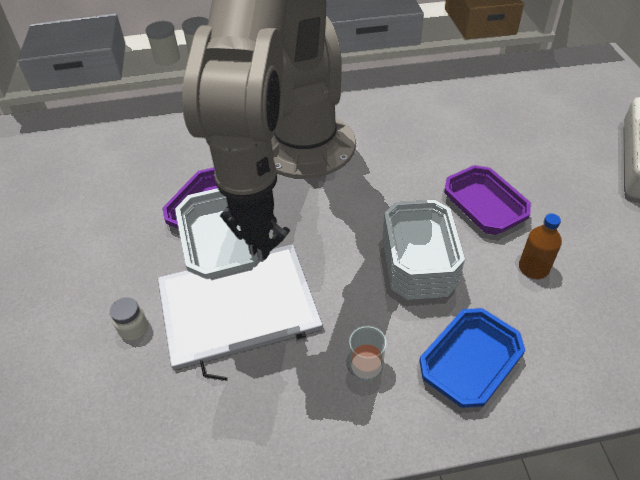

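View pics/t7.png

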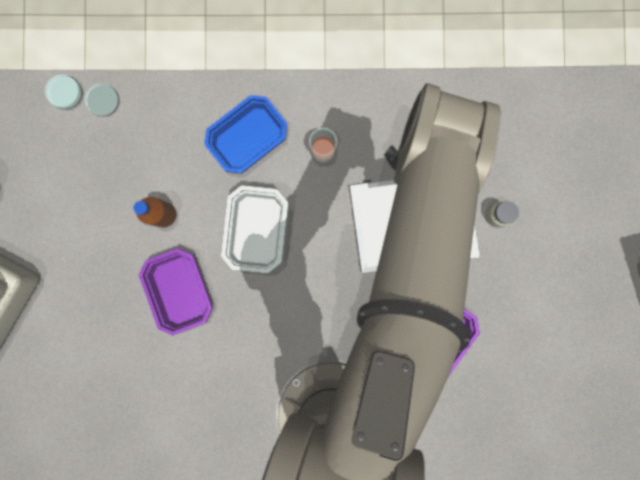

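The stack stands in its place in both views. Lower to about 10 cm of clearance, then measure level and centring.

Request:
jog_arm(travel=[[0, 0, 0.6], [0, 0, 1.2], [0, 0, 1.8], [0, 0, 1.8], [0, 0, 1.8], [0, 0, 1.2], [0, 0, 0.7], [0, 0, 0]], angular=[[0, 0, 0], [0, 0, 0], [0, 0, 0], [0, 0, 0], [0, 0, 0], [0, 0, 0], [0, 0, 0], [0, 0, 0]], grip=[0.05, 0.05, 0.05, 0.05, 0.05, 0.05, 0.05, 0.05])

```text
time: 9.55
ee_pos: [0.5957, -0.1624, 0.1775]
tcp_rot: [-0.001, 0.323, 0.946, -0.0]
force: [-1.0, -0.0, -0.6]
finger_gap: 0.0077
```

Request:
jog_arm(travel=[[0, 0, 0], [0, 0, 0], [0, 0, 0], [0, 0, 0]], angular=[[0, 0, 0], [0, 0, 0], [0, 0, 0], [0, 0, 0]], grip=[0.05, 0.05, 0.05, 0.05])

```text
time: 9.88
ee_pos: [0.5969, -0.1627, 0.1801]
tcp_rot: [0.001, 0.323, 0.946, 0.0]
force: [-0.2, 0.3, -1.7]
finger_gap: 0.0077
```

```bash
cat > fin.py <<'E'
import sys
from h import *
k=sys.argv[1]
s=get_state();print(s["time"],s["ee_pos"],s["tcp_rot"],s["force"],s["finger_gap"])
p,d=capture("scene");im=p[:,:,::-1].copy();W=cloud("scene",d)
from scipy.spatial.transform import Rotation as R
q=s["tcp_rot"];M=R.from_quat([q[1],q[2],q[3],q[0]]).as_matrix()
# expected rim outline from the grasp
# tray axes in tool frame: tray angle = tool y angle -45deg
a=np.arctan2(M[1,1],M[0,1])-np.radians(45.6);Rt=np.array([[np.cos(a),-np.sin(a)],[np.sin(a),np.cos(a)]])
c0=s["ee_pos"][:2];C=c0-Rt@[.0865,.0565];zr=s["ee_pos"][2]-.0113
print("pred centre",C,"yaw",np.degrees(a),"rim z",zr,"floor clear",zr-.045-.022)
oc=np.array([[105,45],[75,75],[-75,75],[-105,45],[-105,-45],[-75,-75],[75,-75],[105,-45]])/1000
w=np.c_[oc@Rt.T+C,np.full(8,zr)]
# depth of floor and rim
loc=(W[...,:2]-C)@Rt
fl=(abs(loc[...,0])<.06)&(abs(loc[...,1])<.035)&(abs(W[...,2]-(zr-.043))<.02)&(p.min(2)>90)
def plane(m,t):
    P=W[m];A=np.c_[loc[m],np.ones(m.sum())]
    z=P[:,2];k_=np.ones(len(z),bool)
    for _ in range(5):
        c=np.linalg.lstsq(A[k_],z[k_],rcond=None)[0];r=abs(A@c-z);k_=r<max(.0015,2*np.median(r))
    print(t,k_.sum(),"slope deg x,y",np.degrees(c[:2]).round(2),"z0",c[2].round(4))
plane(fl,"floor")
rim=(abs(loc[...,0])<.115)&(abs(loc[...,1])<.085)&(abs(W[...,2]-zr)<.015)&((abs(loc[...,0])>.094)|(abs(loc[...,1])>.064))&(loc.sum(-1)<.08)&(p.min(2)>110)
plane(rim,"rim")
lo=loc[(abs(W[...,2]-zr)<.02)&(p.min(2)>90)&(np.abs(loc).max(-1)<.2)];print("extent",np.nanpercentile(lo,[.5,99.5],axis=0))
cv2.polylines(im,[np.round(proj("scene",w)).astype(int)],True,(0,0,255),1)
cv2.imwrite(f"pics/f{k}.png",cv2.resize(im[170:370,140:340],None,fx=3,fy=3,interpolation=cv2.INTER_CUBIC))
W0=cloud("scene",np.load("pics/scene0.npy"))
# stack remains
st=(W[...,0]>.35)&(W[...,0]<.64)&(W[...,1]>.08)&(W[...,1]<.3)&(W[...,2]>.108)&(W[...,2]<.13)
print("stack",np.median(W[st][:,2]),cv2.minAreaRect((W[st][:,:2]*1000).astype(np.float32)))
E
python3 fin.py 1
```

```text
9.8833 [ 0.59686902 -0.16266814  0.18008472] [5.87494000e-04 3.23030674e-01 9.46388299e-01 1.60256950e-04] [-0.21190908  0.29749162 -1.7151288 ] 0.007698273641601305
pred centre [ 0.51756021 -0.22888455] yaw 6.707399354517536 rim z 0.16878472013877086 floor clear 0.10178472013877085
floor 1075 slope deg x,y [0.46 0.03] z0 0.1245
rim 441 slope deg x,y [0.18 0.16] z0 0.1674
extent [[-0.10324643 -0.07640746]
 [ 0.10787264  0.0525992 ]]
stack 0.11608966385893782 ((491.5899353027344, 185.55441284179688), (151.2789764404297, 216.98402404785156), 83.90316772460938)
```

View pics/f1.png

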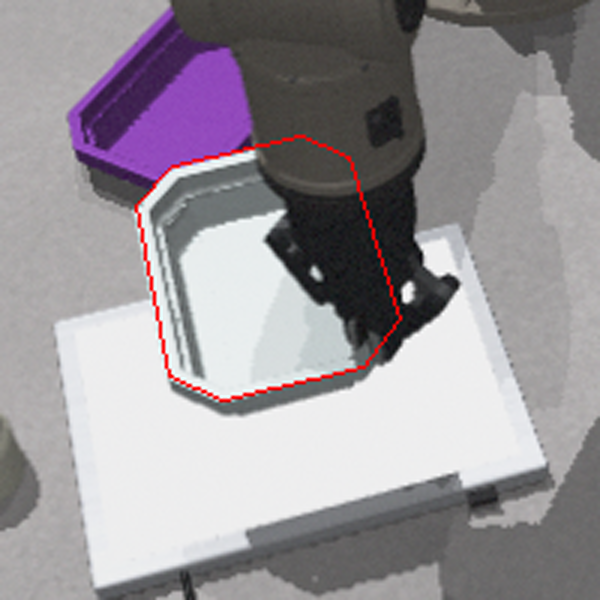

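Level within about 0.3°, with 10 cm of clearance. A 4 mm centring trim follows, then settle.

Request:
jog_arm(travel=[[-0.12, -0.16, 0], [-0.12, -0.16, 0], [0, 0, 0], [0, 0, 0], [0, 0, 0], [0, 0, 0], [0, 0, 0], [0, 0, 0]], angular=[[0, 0, 0], [0, 0, 0], [0, 0, 0], [0, 0, 0], [0, 0, 0], [0, 0, 0], [0, 0, 0], [0, 0, 0]], grip=[0.05, 0.05, 0.05, 0.05, 0.05, 0.05, 0.05, 0.05])

```text
time: 10.6
ee_pos: [0.5964, -0.1665, 0.1793]
tcp_rot: [-0.0, 0.323, 0.946, -0.0]
force: [-0.5, -0.3, -1.5]
finger_gap: 0.0076
```

Request:
jog_arm(travel=[[0, 0, 0], [0, 0, 0], [0, 0, 0], [0, 0, 0], [0, 0, 0], [0, 0, 0], [0, 0, 0], [0, 0, 0]], angular=[[0, 0, 0], [0, 0, 0], [0, 0, 0], [0, 0, 0], [0, 0, 0], [0, 0, 0], [0, 0, 0], [0, 0, 0]], grip=[0.05, 0.05, 0.05, 0.05, 0.05, 0.05, 0.05, 0.05])

```text
time: 11.27
ee_pos: [0.5964, -0.1666, 0.1793]
tcp_rot: [-0.0, 0.323, 0.946, -0.0]
force: [-0.8, -0.4, -1.0]
finger_gap: 0.0076
```

```bash
python3 fin.py 2
```

```text
11.2667 [ 0.59643933 -0.16659052  0.17931027] [-2.48722881e-05  3.23011925e-01  9.46394893e-01 -4.06345003e-05] [-0.78650617 -0.42008783 -1.02230843] 0.007601958775277178
pred centre [ 0.51713313 -0.23281005] yaw 6.709657071857078 rim z 0.16801027198351667 floor clear 0.10101027198351667
floor 1088 slope deg x,y [0.26 0.34] z0 0.1239
rim 444 slope deg x,y [0.27 0.54] z0 0.167
extent [[-0.10454386 -0.07639904]
 [ 0.10768599  0.05267486]]
stack 0.11602884431250715 ((492.57757568359375, 185.3732452392578), (151.78953552246094, 217.13633728027344), 83.77188873291016)
```

View pics/f2.png

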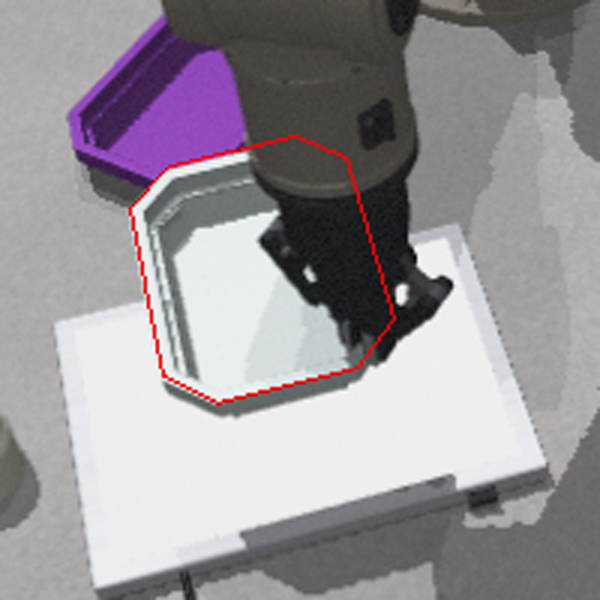

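The picture shows the tray held level over the panel, with its rim on the predicted outline. It is steady, so I hand in.

```bash
python3 -c "
from bench import *
print(hand_in())"
```

```text
the job is handed in; nothing more can be done
None
```

I pinched the top tray at corner0 and peeled it up about the opposite corner, tilting it roughly 7.5° before lifting it clear. I then levelled it, carried it over the light panel and handed the job in at about 11.3 s, still holding it.

**Final position:** the tray is level within about 0.5°, open side up. Its floor is about 101 mm above the panel, and its centre, worked out from the grip, is about 1 mm from the panel's measured centre. The gripper was still gripping with a steady opening.

**Trays below:** the stack stands where it was. Its measured centre is unchanged and its angle differs by about 0.5°, which I take to be camera noise.

**During the peel:** there was a sideways force of about 2.5 N. I relieved it with a 1 mm outward shift, after which the wrist carried only about the tray's weight.

**Disagreement:** the gripper reads an opening of about 7.6 mm on the 10 mm rim band. The grip never slipped, and I did not look into the difference.

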